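Tap the chess trophy home on its plinth

ROBOT

A 7-joint arm with a two-finger parallel gripper is mounted at the origin on the work surface; the furniture and walls round the work are solid. World frame = base frame: x ahead of the robot, y to its left, z up, the work surface at z = 0. Lengths are in m, angles in rad, forces in N, time in s.
With the tool pointing down it reaches from about 0.35 to 0.9 m from the base axis. Payload 8.1 kg.
Tool frame: the origin (TCP) lies on the centre line of the jaws, within the pads' length; the fingertips stand 14 mm ahead of it and the grasp point (between the pads) lies 5 mm behind it (ctrl.tip_reach is the distance from the TCP to the fingertips, in m); z points along the fingers, y is the line along which they close (so a half turn about z gives the same grasp; the last joint's range is limited). The gripper opens to 85 mm and grips with 20 to 120 N. Pads are 22 mm wide; open, the fingers measure 114 mm over their backs; the gripper's body (76 mm by 85 mm) begins 54 mm behind the grasp point. The pads swing forward as they close: fully open they stand 13 mm farther back than shut.
Start: joints at [-1.282, 0.434, 0.025, 1.573, -0.012, 1.134, -0.075], TCP at [0.239, 0.578, 0.216] pointing down, gripper open.
Joint ranges: [-2.62, 2.62], [-0.44, 2.09], [-1.27, 1.32], [0.08, 2.57], [-1.32, 4.46], [0.12, 2], [-2.74, 2.74]. Speed limits (rad/s): [2.22, 2.22, 3.01, 3.01, 3.14, 3.14, 3.14].

INTERFACE

Orientations are given as a rotation vector (axis times angle).
In Python, from station import ctrl, get_image gives the robot as it stands.
- The arm moves only by the tool servo_tool, never from a script. Its argument "deltas" is one flat list of numbers, 4 for each row, row after row: the shift along the tool's x, y, z in units of 0.6 m (1.0 is 0.6 m), then the turn about the tool's z in units of 0.5 rad (1.0 is 0.5 rad). In form: [x, y, z, spin, x, y, z, spin, ...]. A call has 1 to 10 rows; each row is the pose to reach, as a shift and turn from the pose commanded when the call began, along the tool's axes at that moment; what a row does not reach only later rows make up. A row lasts 1/10 s, in which the tool goes at most 50 mm and 8.59 degrees, less where a joint would pass 70% of its speed; a pose out of reach is approached as far as the arm can. A call with a number of a shift or a turn outside -1 to 1 is refused whole. A call with a gripper value outside its range is refused whole. "claw" is the closure, from 0 (fully open) to 1 (shut), set as the call begins (left out, the last holds). The fingers move at their own pace and stop on an object; "force" is the grip in N (left out, the last holds). Time passes only in rows, so rows that repeat a pose let the fingers close. It gives the time, the measured TCP pose, the force, the opening and the grip force at its end, in the units of the state.
- ctrl.state(): the state, without advancing time (a new reading comes with each control period).
- get_image(name): name is "scene" or "top" or "wrist"; returns a dict with "pixels" (384x512x3 uint8, red, green, blue), "fx", "fy", "cx", "cy" (pixels), "dist" ([k1, k2, p1, p2, k3] as OpenCV has them; the pictures are not rectified), "origin" and "orientation" of the camera in the world. Camera axes: x right, y up, looking along -z (the intrinsics and any distortion apply to the point x, -y, -z); pixel columns grow to the right and rows downward; lengths in m; the calibration is good to about 2 mm. A picture is of the moment at which its call begins. There is no depth.
- ctrl.job_done(): hands the job in; it is judged then, once.
The state is a dict: "time_s": time; "q": joint angles; "dq": joint speeds; "effort": joint torques, N m; "ee_pos": TCP position; "eef_rot": TCP orientation; "ft_force": force on the tool from outside, world axes, zero at the start; "ft_torque": the same for the moment, N m; "grip_width": finger opening in m; "gripper_force": force on a finger pad.
Only numpy, scipy, OpenCV 4.12 (cv2) and the standard library are available. Lean on these libraries where they do the work, as an engineer would, in place of code of your own. Each camera call takes 0.05 s, during which the arm holds its last target. There are 200 camera calls.

TASK

The wooden chess-king trophy was put back carelessly: it stands off-centre and leaning, one side of its foot up on the rim of the round recess in its plinth. Do not pick it up or squeeze it: nudge it with light taps of a fingertip until its foot drops fully into the recess and it stands upright in the middle of the plinth, then take the hand away. Do not knock it over, leave the plinth where it stands, and do not disturb the ink bottle, the wax seal or the matchbox.

Things in the scene. Friction and masses are not known exactly. Their poses are not given: they have to be found in the camera images.
- king: Pale wooden chess king, loose, 0.16 to 0.29 kg, 124 mm tall. Origin: centre of its foot's underside; z up its axis. Foot: disc 54 mm across, plain upright edge 11 mm high; all above is narrower (43 mm at 20 mm up, stem 20-25 mm, head up to 33 mm). Starts 10 to 17 mm off the recess centre, any direction, one side of its foot on the rim, leaning 6 to 11 degrees. Pushed low it slides, high it tips.
- plinth_seat (a point): Centre of the floor of the round recess in the plinth's top, 42 mm above the desk. Recess: 59 mm across, 4 mm deep, green felt: 2.5 mm clear all round the king's foot, which drops in flat once the king is within about 2.5 mm of the centre. A finger pressed on the raised side of the foot can hold it up; it then drops when the finger backs off. z points up; yaw means nothing.
- plinth: Round dark wooden plinth with a brass band, loose on the desk, 0.75 kg. Origin: centre of its underside. 112 mm across at its foot, 97 mm at its top, 46 mm above the desk; the flat rim round the recess is 19 mm wide. A hard push on the seated king slides it along.
- ink_bottle: Bystander: dark blue square ink bottle with a black cap, 50 x 50 x 60 mm, loose. Origin: centre of its underside.
- wax_seal: Bystander: brass seal with a brown turned handle standing upright, 25 mm in diameter, 79 mm tall, loose. Origin: centre of its underside.
- matchbox: Bystander: red matchbox, 37 x 54 x 16 mm, loose. Origin: centre of its underside.
Not all that is in view belongs to the job. Leave any orange or red look-alike of the plinth alone.

How it is judged:
By the outcome, as a careful person would: the job done as asked, in the order asked, and still so for the second after the job is handed in, with the robot touching nothing.
It also fails if it takes over 40 s, if anything falls off the work surface, if the arm or the gripper's body presses on something with over 40 N, if the wrist force passes 120 N, or if a joint passes its speed limit or range.

## Working session

There is one attempt and no reset: what is moved stays moved. The work goes in short steps, Python scripts to look and compute and a tool call to move; the robot and the scene stay as the last step left them, time stands still between calls to the robot, and variables do not carry over. Pictures are saved under pics/ and viewed, at most 10 in all, crops included, and the job is handed in when it is done.

Besides the shell and the picture viewer there is one more tool, called after ">>>" as name(argument=value, ...) on one line, values as JSON. servo_tool: Moves the arm, as the interface text tells. Its arguments: {"type":"object","properties":{"deltas":{"type":"array","items":{"type":"number"}},"claw":{"type":"number"},"force":{"type":"number"}},"required":["deltas"]}

```bash
mkdir -p pics
cat > h.py <<'E'
import numpy as np, cv2
from scipy.spatial.transform import Rotation as R
from station import ctrl, get_image
def rot(o):
    o=np.array(o,float)
    return o if o.shape==(3,3) else (R.from_rotvec(o).as_matrix() if o.size==3 else R.from_quat(o).as_matrix())
def K(im): return np.array([[im['fx'],0,im['cx']],[0,im['fy'],im['cy']],[0,0,1.]])
def ray(im,uv):
    p=cv2.undistortPoints(np.array(uv,float).reshape(-1,1,2),K(im),np.array(im['dist'],float)).reshape(-1,2)
    d=np.c_[p[:,0],-p[:,1],-np.ones(len(p))]@rot(im['orientation']).T
    return np.array(im['origin'],float),d
def onz(im,uv,z):
    o,d=ray(im,uv); return o+d*((z-o[2])/d[:,2])[:,None]
def proj(im,P):
    c=(np.array(P,float).reshape(-1,3)-np.array(im['origin']))@rot(im['orientation'])
    c=c*[1,-1,-1]
    return cv2.projectPoints(c,np.zeros(3),np.zeros(3),K(im),np.array(im['dist'],float))[0].reshape(-1,2)
def save(im,n): cv2.imwrite('pics/'+n,cv2.cvtColor(im['pixels'],cv2.COLOR_RGB2BGR))
E
python3 - <<'E'
from h import *
a=get_image('scene');b=get_image('top')
for im in(a,b): print(im['origin'],im['orientation'],im['fx'],im['dist'])
s=ctrl.state();print(s['time_s'],s['ee_pos'],s['eef_rot'],s['grip_width'],ctrl.tip_reach)
save(a,'s0.png');save(b,'t0.png')
E
```

```text
[ 0.23674633 -0.5412664   0.69541283] [ 0.79696365 -0.18154331 -0.47815166] 361.9865361441649 [-0.00568134  0.          0.          0.          0.        ]
[0.33836444 0.05005271 0.93639058] [ 0.16060678 -0.17597626 -1.59133687] 355.9419768486076 [-0.03608457  0.          0.          0.          0.        ]
0.1 [0.23848956 0.57719392 0.21500421] [-6.11451507e-01 -3.08135318e+00  2.21330916e-03] 0.085481144519268 0.014
```

View pics/s0.png

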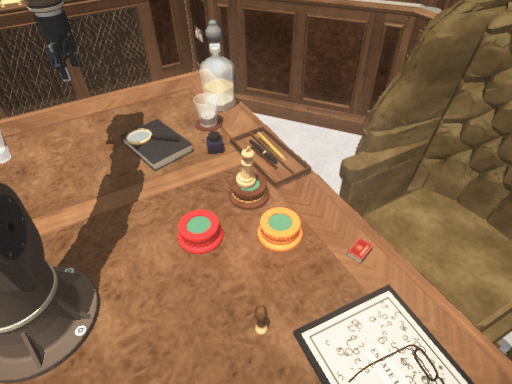

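View pics/t0.png

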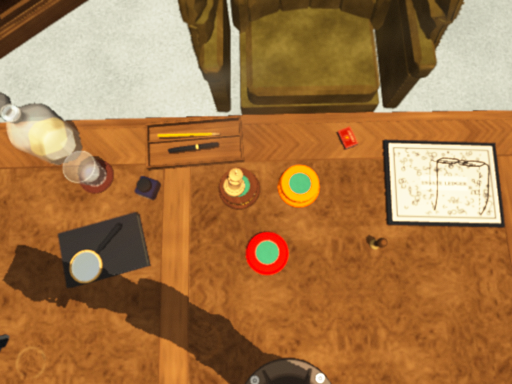

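The scene shows the king's plinth at about (249,188), with the orange decoy at (280,228), the red one at (200,230) and the ink bottle at (215,143). In the top view the plinth is at (239,187). I'll enlarge both views next.

Run:
```python
from h import *
a=get_image('scene');b=get_image('top')
ca=a['pixels'][140:215,215:290];cb=b['pixels'][155:220,205:280]
f=lambda c:cv2.resize(c,(400,int(c.shape[0]*400/c.shape[1])),interpolation=cv2.INTER_CUBIC)
A,B=f(ca),f(cb);o=np.zeros((400,800,3),np.uint8);o[:A.shape[0],:400]=A;o[:B.shape[0],400:]=B
cv2.imwrite('pics/c0.png',o[:,:,::-1])
for n,im,uv in(('scene',a,(249,193)),('top',b,(239,188))): print(n,onz(im,[uv],0.03))
print('ink',onz(b,[(148,186)],.06),'reds',onz(b,[(267,253),(299,186)],.046))
```

```text
scene [[0.54501544 0.08910333 0.03      ]]
top [[0.54795763 0.10657495 0.03      ]]
ink [[0.55234201 0.33523563 0.06      ]] reds [[ 0.37766486  0.03853128  0.046     ]
 [ 0.54547046 -0.04867765  0.046     ]]
```

View pics/c0.png

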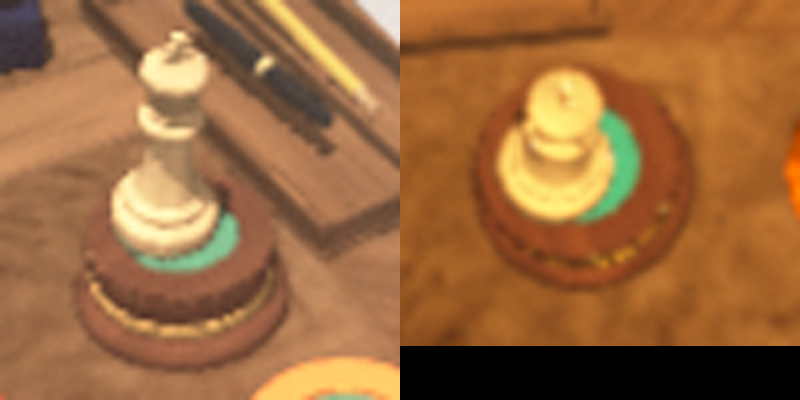

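The king's foot is shifted to image-left in the top view (+y), and the green felt shows on the −y side. It leans toward −y, so the push goes roughly −y. Next I'll fit the recess and the foot.

```bash
cat >> h.py <<'E'
from scipy.optimize import least_squares
def masks(im,c,w=45):
    u,v=map(int,c);p=im['pixels'][v-w:v+w,u-w:u+w]
    p=cv2.resize(p,None,fx=4,fy=4,interpolation=cv2.INTER_CUBIC)
    h=cv2.cvtColor(p,cv2.COLOR_RGB2HSV)
    g=cv2.inRange(h,(50,60,60),(95,255,255))
    k=cv2.inRange(h,(14,30,150),(32,170,255))
    def big(m):
        n,l,s,_=cv2.connectedComponentsWithStats(m)
        return (l==1+np.argmax(s[1:,4])).astype(np.uint8)
    off=lambda q:(q+.5)/4-.5+[u-w,v-w]
    return p,big(g),big(k),off
def cont(m): return max(cv2.findContours(m,cv2.RETR_EXTERNAL,cv2.CHAIN_APPROX_NONE)[0],key=len)[:,0,:].astype(float)
def circ(P,r,c0): return least_squares(lambda c:np.hypot(P[:,0]-c[0],P[:,1]-c[1])-r,c0,loss='soft_l1',f_scale=.001)
E
python3 - <<'E'
from h import *
im0=get_image('top');im1=get_image('scene');o=[]
for n,im in(('top',im0),('scene',im1)):
    c=proj(im,[.547,.107,.05])[0]; p,g,k,off=masks(im,c,30)
    gc=cont(g);kd=cv2.distanceTransform(1-k,cv2.DIST_L2,5)
    far=np.array([kd[int(y),int(x)] for x,y in gc])>10
    P=onz(im,off(gc[far]),.046)[:,:2]
    f=circ(P,.0295,[.547,.107]);print(n,'recess',f.x,np.abs(f.fun).mean(),len(P))
    kc=cont(k);Q=onz(im,off(kc),.053)[:,:2]
    # foot: keep contour points on camera-near side (foot, not head)
    d=np.array(im['origin'])[:2]-[.547,.107];d/=np.hypot(*d)
    s=Q@d; Q=Q[s>s.max()-.027]
    f=circ(Q,.027,[.547,.115]);print(n,'foot',f.x,np.abs(f.fun).mean(),len(Q))
    q=p.copy();cv2.drawContours(q,[gc.astype(int)[:,None]],-1,(255,0,0),1);cv2.drawContours(q,[kc.astype(int)[:,None]],-1,(0,0,255),1);o.append(q)
cv2.imwrite('pics/m0.png',cv2.resize(np.hstack(o),None,fx=1.6,fy=1.6)[:,:,::-1])
E
```

```text
top recess [0.5524432  0.10964065] 0.00030458799781138326 72
top foot [0.54907538 0.11803802] 0.0005229870769644905 123
scene recess [0.55419315 0.11138896] 0.00038104337990835593 65
scene foot [0.54842648 0.11554548] 0.0009073954405851789 93
```

View pics/m0.png

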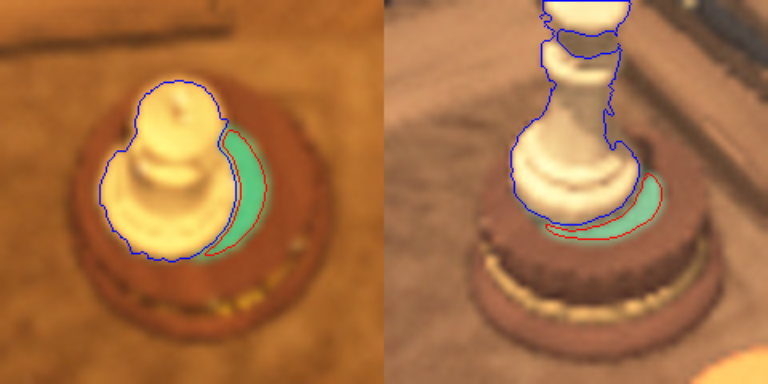

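Rough offset: the king's foot sits about 10 mm to +y of the recess and slightly to −x. The recess is near (0.552, 0.109). I'll move to the hover pose on the +y side with the hand open, so that an outer finger back can push without the gripper body reaching over the king.

>>> servo_tool(deltas=[-0.07,-0.04,0,-0.2,-0.14,-0.08,0,-0.4,-0.21,-0.12,0,-0.6,-0.28,-0.16,0,-0.8,-0.35,-0.2,0,-1,-0.42,-0.24,0,-1,-0.49,-0.28,0,-1,-0.56,-0.32,0,-1,-0.62,-0.36,0,-1,-0.66,-0.38,0,-1], claw=0)

```text
time_s: 1.3
ee_pos: [0.5194, 0.2116, 0.2159]
eef_rot: [-0.163, 3.137, -0.002]
ft_force: [-0.1, 0.3, 1.4]
grip_width: 0.0851
gripper_force: 0.0
```

Run:
```python
from h import *
s=ctrl.state();print(s['time_s'],s['ee_pos'],rot(s['eef_rot']).round(3).tolist(),s['q'])
w=get_image('wrist');a=get_image('scene');t=get_image('top');print(w['origin'],w['fx'])
u,v=proj(a,[.53,.17,.15])[0].astype(int);print(u,v)
save(w,'w1.png')
f=lambda im,u,v:cv2.resize(im['pixels'][v-60:v+60,u-60:u+60],(400,400),interpolation=cv2.INTER_CUBIC)
o=np.zeros((400,800,3),np.uint8)
o[:,:400]=f(a,u,v);u,v=proj(t,[.53,.17,.15])[0].astype(int);o[:,400:]=f(t,u,v)
cv2.imwrite('pics/st1.png',o[:,:,::-1])
```

```text
1.3 [0.51938614 0.21155405 0.21589199] [[-0.995, -0.104, 0.001], [-0.104, 0.995, -0.001], [-0.001, -0.001, -1.0]] [-0.54169475  0.3291881   0.07757251  1.73687864 -0.02687216  1.07645638
  1.21923903]
[0.43997833 0.20434492 0.37435619] 337.03876662277224
227 142
```

View pics/w1.png

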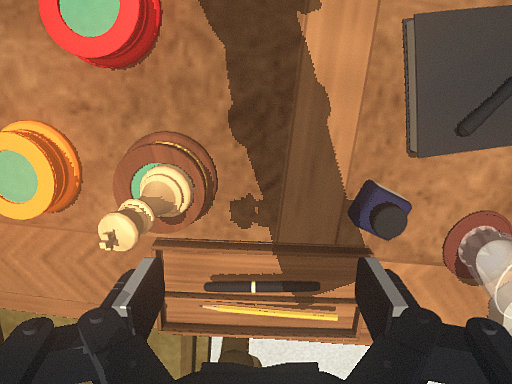

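View pics/st1.png

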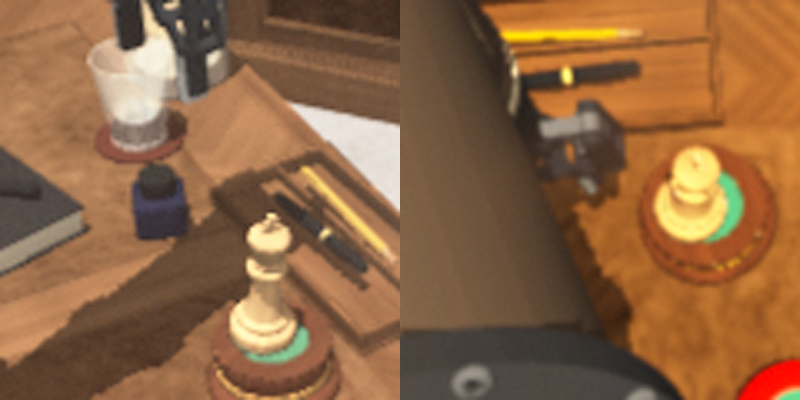

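The wrist view shows the plinth at (165,185), with the felt visible at the left (−y) at (143,182) and the head at (120,232). The knuckles stick out past the finger backs at (45,320). I'll measure the foot and recess better here, and the knuckle bulge too.

Run:
```python
from h import *
im=get_image('wrist')
o,d=ray(im,[(160,260),(112,300),(135,268),(78,315),(45,318),(0,340)])
print((o+d*((.519-o[0])/d[:,0])[:,None]).round(4).tolist())
p,g,k,off=masks(im,(165,185),60)
gc=cont(g);kc=cont(k)
kd=cv2.distanceTransform(1-k,cv2.DIST_L2,5)
far=np.array([kd[int(y),int(x)] for x,y in gc])>12
P=onz(im,off(gc[far]),.046)[:,:2];f=circ(P,.0295,[.55,.108]);print('recess',f.x,np.abs(f.fun).mean(),len(P))
h=cv2.cvtColor(p,cv2.COLOR_RGB2HSV)
q=p.copy();cv2.drawContours(q,[gc.astype(int)[:,None]],-1,(255,0,0),1);cv2.drawContours(q,[kc.astype(int)[:,None]],-1,(0,0,255),1)
th=np.linspace(0,6.28,60)
for c,r,z,col in((f.x,.0295,.046,(0,255,255)),(f.x,.0485,.046,(255,0,255)),(f.x,.056,0,(255,255,0))):
    pt=(proj(im,np.c_[c[0]+r*np.cos(th),c[1]+r*np.sin(th),0*th+z])-[165-60,185-60]+.5)*4-.5
    cv2.polylines(q,[pt.astype(int)],True,col,1)
cv2.imwrite('pics/w2.png',q[:,:,::-1])
```

```text
[[0.519, 0.169, 0.24], [0.519, 0.1599, 0.2718], [0.519, 0.1606, 0.2487], [0.519, 0.1521, 0.2819], [0.519, 0.1424, 0.2855], [0.519, 0.1348, 0.2978]]
recess [0.55377593 0.11183752] 0.00021801848760676947 179
```

View pics/w2.png

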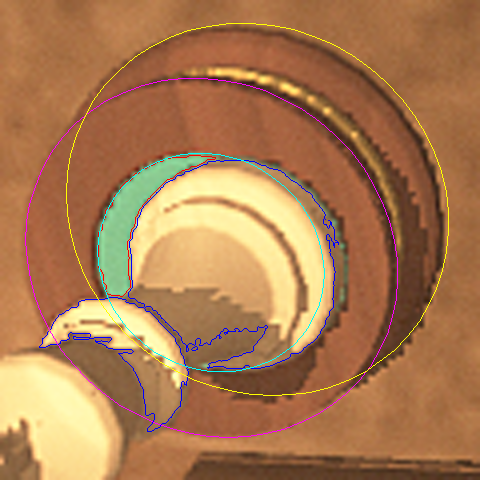

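The felt crescent is at the left of the crop, and the cyan recess fit touches it. There's an ambiguous greenish sliver to the right of the foot at (340,240), so I'll check its colours numerically.

Run:
```python
from h import *
im=get_image('wrist');p=im['pixels']
print('row185 R',[(u,p[185,u].tolist()) for u in range(181,196)])
print('row195 R',[(u,p[195,u].tolist()) for u in range(181,196)])
print('row185 L',[(u,p[185,u].tolist()) for u in range(106,134,2)])
print('col150 T',[(v,p[v,150].tolist()) for v in range(128,168,2)])
print('row165 ',[(u,p[165,u].tolist()) for u in range(104,140,2)])
```

```text
row185 R [(181, [252, 214, 138]), (182, [248, 202, 132]), (183, [227, 170, 110]), (184, [165, 121, 81]), (185, [152, 115, 79]), (186, [154, 110, 73]), (187, [114, 104, 68]), (188, [129, 88, 58]), (189, [164, 96, 63]), (190, [163, 98, 64]), (191, [167, 101, 71]), (192, [159, 96, 60]), (193, [163, 96, 66]), (194, [162, 95, 65]), (195, [171, 100, 66])]
row195 R [(181, [254, 234, 154]), (182, [255, 235, 157]), (183, [254, 226, 148]), (184, [246, 196, 128]), (185, [238, 180, 114]), (186, [154, 116, 79]), (187, [132, 94, 59]), (188, [135, 96, 63]), (189, [84, 73, 53]), (190, [156, 92, 59]), (191, [160, 93, 60]), (192, [150, 85, 54]), (193, [157, 91, 62]), (194, [163, 101, 66]), (195, [161, 94, 61])]
row185 L [(106, [189, 126, 76]), (108, [178, 115, 72]), (110, [165, 96, 63]), (112, [176, 103, 67]), (114, [170, 104, 64]), (116, [164, 97, 61]), (118, [160, 98, 65]), (120, [161, 95, 59]), (122, [165, 104, 67]), (124, [158, 96, 58]), (126, [93, 48, 29]), (128, [144, 216, 152]), (130, [136, 200, 141]), (132, [139, 197, 141])]
col150 T [(128, [156, 104, 64]), (130, [161, 107, 65]), (132, [164, 109, 69]), (134, [133, 77, 50]), (136, [158, 93, 61]), (138, [171, 102, 63]), (140, [173, 103, 65]), (142, [162, 100, 62]), (144, [153, 105, 60]), (146, [146, 93, 60]), (148, [177, 105, 66]), (150, [177, 103, 69]), (152, [175, 104, 68]), (154, [171, 101, 62]), (156, [172, 105, 63]), (158, [167, 100, 67]), (160, [166, 101, 69]), (162, [159, 94, 62]), (164, [137, 186, 134]), (166, [137, 211, 151])]
row165  [(104, [165, 106, 64]), (106, [178, 118, 73]), (108, [177, 115, 73]), (110, [179, 120, 77]), (112, [176, 119, 75]), (114, [165, 102, 63]), (116, [159, 96, 66]), (118, [159, 95, 62]), (120, [148, 88, 54]), (122, [158, 92, 59]), (124, [163, 98, 65]), (126, [162, 95, 63]), (128, [154, 93, 60]), (130, [162, 96, 63]), (132, [161, 99, 64]), (134, [161, 97, 65]), (136, [158, 96, 60]), (138, [165, 97, 60])]
```

```bash
cat > foot.py <<'E'
from h import *
im=get_image('wrist')
C=np.array([105,125]);cr=lambda q:(np.array(q,float)+.5)/4-.5+C
F=cr([(130,240),(132,215),(145,190),(165,172),(200,163),(240,160),(275,168),(305,185),(328,210),(338,235),(345,270),(340,310),(320,340),(290,362),(250,371)])
f=circ(onz(im,F,.052)[:,:2],.027,[.55,.118]);print('foot',f.x,(f.fun*1e3).round(1))
p=im['pixels'].astype(int)[125:245,105:225];R_,G,B=p[...,0],p[...,1],p[...,2]
m=((G>R_)|(R_<125)).astype(np.uint8);m=cv2.resize(m*255,None,fx=4,fy=4,interpolation=cv2.INTER_LINEAR)
_,g,k,off=masks(im,(165,185),60)
m=((m>127)&(cv2.dilate(g,np.ones((25,25)))>0)).astype(np.uint8)
n,l,s,_=cv2.connectedComponentsWithStats(m);m=(l==1+np.argmax(s[1:,4])).astype(np.uint8)
gc=cont(m);kd=cv2.distanceTransform(1-k,cv2.DIST_L2,5)
gc=gc[np.array([kd[int(y),int(x)] for x,y in gc])>14]
P=onz(im,off(gc),.046)[:,:2];r=circ(P,.0295,[.55,.108]);print('rec',r.x,abs(r.fun).mean(),len(P),gc.min(0),gc.max(0))
# free radius
r2=least_squares(lambda c:np.hypot(P[:,0]-c[0],P[:,1]-c[1])-c[2],[.55,.108,.0295]);print(r2.x)
# plinth underside outline right/top side, top edge left
O=cr([(445,215),(443,180),(430,140),(405,100),(370,65),(320,40),(270,30),(230,29)])
q=circ(onz(im,O,0.004)[:,:2],.056,[.55,.108]);print('plinth',q.x,(q.fun*1e3).round(1))
d=r.x-f.x;print('push mm',d*1e3,np.hypot(*d)*1e3,np.degrees(np.arctan2(d[1],d[0])))
E
python3 foot.py
```

```text
foot [0.54907343 0.1237781 ] [ 0.8  1.8  2.1  1.8  0.  -0.1  0.2  0.5  0.6  0.   0.2  1.   1.3  1.9
  2.1]
rec [0.55389184 0.1101546 ] 0.00021037704725045386 194 [ 80. 156.] [183. 288.]
[0.55414796 0.11051435 0.0298921 ]
plinth [0.55244634 0.11620178] [-1.6 -0.4  0.3  0.7  1.1  0.3 -0.7 -0.8]
push mm [  4.81841787 -13.62350625] 14.450504253815858 -70.5221214658754
```

Run:
```python
from h import *
a=get_image('scene')
s=ctrl.state();print(ctrl.tip_reach,s['ee_pos'])
for y in(.155,.165,.17):
    o,d=ray(a,[(224,110.5),(221,111),(228,109)]);print(y,(o+d*((y-o[1])/d[:,1])[:,None]).round(4).tolist())
# predicted pixel for tip corners under both hypotheses
T=np.array(s['ee_pos']);M=rot(s['eef_rot'])
for zt in(.001,.014):
    P=[T+M@np.array([x,y,zt]) for x in(-.011,.011) for y in(-.0425,-.057)]
    print(zt,'scene',proj(a,P).round(1).tolist());w=get_image('wrist');print('wrist',proj(w,P).round(1).tolist())
p=w['pixels'];c=cv2.resize(p[235:384,0:190],None,fx=3,fy=3,interpolation=cv2.INTER_CUBIC)
o=np.zeros((600,800,3),np.uint8);o[:c.shape[0],:c.shape[1]]=c
c2=cv2.resize(a['pixels'][70:120,195:245],(225,225),interpolation=cv2.INTER_CUBIC);o[:225,572:797]=c2
cv2.imwrite('pics/g1.png',o[:,:,::-1])
```

```text
0.014 [0.51674853 0.21712515 0.21569084]
0.155 [[0.5217, 0.155, 0.2532], [0.5141, 0.155, 0.2542], [0.5322, 0.155, 0.254]]
0.165 [[0.5258, 0.165, 0.2468], [0.5181, 0.165, 0.2478], [0.5364, 0.165, 0.2477]]
0.17 [[0.5279, 0.17, 0.2437], [0.5201, 0.17, 0.2447], [0.5385, 0.17, 0.2445]]
0.001 scene [[225.6, 119.3], [228.7, 121.9], [217.9, 122.2], [220.9, 124.8]]
wrist [[179.2, 262.2], [152.7, 261.9], [175.8, 224.5], [148.2, 224.4]]
0.014 scene [[226.0, 123.8], [229.0, 126.4], [218.3, 126.7], [221.4, 129.4]]
wrist [[184.4, 250.8], [159.5, 250.6], [181.4, 215.1], [155.6, 215.1]]
```

View pics/g1.png

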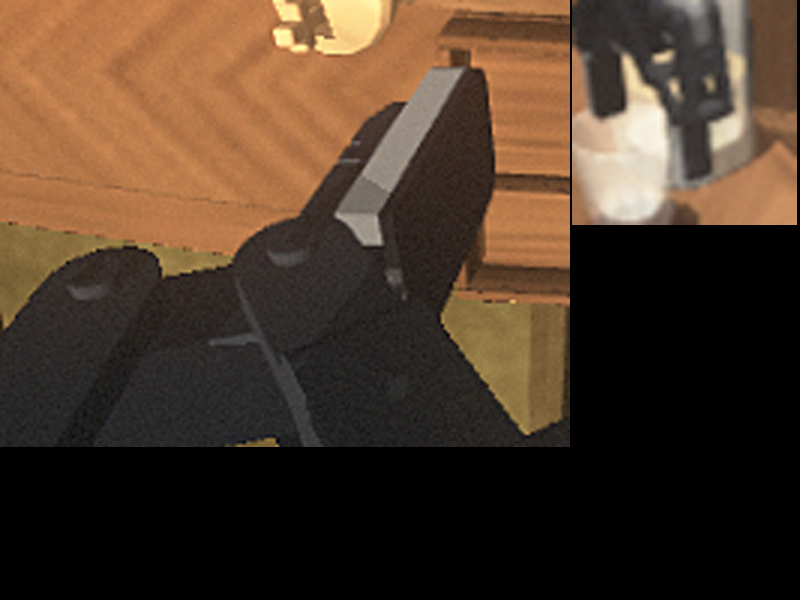

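The open finger's knuckles stick out roughly 20 mm beyond the finger back, and the tips look higher than I assumed. So I'll push with the finger's outer corner at an angle, which keeps the body and knuckles clear of the king. I'll spin the hand and come lower.

>>> servo_tool(deltas=[-0.02,0,0.03,0.25,-0.04,0,0.06,0.5,-0.06,0,0.09,0.75,-0.073,-0.003,0.12,1,-0.073,-0.003,0.14,1,-0.073,-0.003,0.14,1])

```text
time_s: 2.35
ee_pos: [0.5596, 0.2188, 0.13]
eef_rot: [-0.604, -3.08, 0.003]
ft_force: [0.0, -0.3, -0.1]
grip_width: 0.0854
gripper_force: 0.0
```

>>> servo_tool(deltas=[0,0,0.02,0.25,0,0,0.04,0.5,0,0,0.06,0.6,0,0,0.06,0.6,0,0,0.06,0.6])

```text
time_s: 2.85
ee_pos: [0.5612, 0.2191, 0.0966]
eef_rot: [1.059, 2.958, 0.001]
ft_force: [0.2, -0.2, -0.4]
grip_width: 0.0858
gripper_force: 0.0
```

Run:
```python
from h import *
s=ctrl.state();T=np.array(s['ee_pos']);M=rot(s['eef_rot']);print(s['time_s'],T,M.round(3).tolist(),s['ft_force'])
a=get_image('scene');t=get_image('top');w=get_image('wrist')
for n,im in(('scene',a),('top',t),('wrist',w)):
    for zt in(-.03,.001,.014): print(n,zt,proj(im,[T+M@np.array([x,-y,zt]) for y in(.0425,.057) for x in(-.011,.011)]).round(0).tolist())
o=np.zeros((600,800,3),np.uint8)
o[:384,:512]=w['pixels']
u,v=proj(a,[.55,.14,.09])[0].astype(int);o[:280,515:795]=cv2.resize(a['pixels'][v-35:v+35,u-35:u+35],(280,280),interpolation=cv2.INTER_CUBIC);print('scenecrop',u-35,v-35)
u,v=proj(t,[.55,.14,.09])[0].astype(int);o[285:565,515:795]=cv2.resize(t['pixels'][v-35:v+35,u-35:u+35],(280,280),interpolation=cv2.INTER_CUBIC);print('topcrop',u-35,v-35)
cv2.imwrite('pics/p2.png',o[:,:,::-1])
```

```text
2.85 [0.56122097 0.21907076 0.09657668] [[-0.773, 0.635, 0.0], [0.635, 0.773, 0.001], [0.0, 0.001, -1.0]] [ 0.17600789 -0.19189714 -0.38134634]
scene -0.03 [[231.0, 146.0], [223.0, 146.0], [230.0, 150.0], [222.0, 149.0]]
scene 0.001 [[232.0, 156.0], [224.0, 155.0], [231.0, 159.0], [223.0, 158.0]]
scene 0.014 [[232.0, 160.0], [224.0, 159.0], [231.0, 163.0], [223.0, 162.0]]
top -0.03 [[205.0, 182.0], [199.0, 189.0], [210.0, 185.0], [204.0, 193.0]]
top 0.001 [[207.0, 185.0], [202.0, 192.0], [212.0, 188.0], [206.0, 195.0]]
top 0.014 [[208.0, 186.0], [202.0, 193.0], [213.0, 190.0], [207.0, 196.0]]
wrist -0.03 [[164.0, 296.0], [158.0, 253.0], [132.0, 296.0], [126.0, 253.0]]
wrist 0.001 [[179.0, 262.0], [175.0, 225.0], [152.0, 262.0], [148.0, 225.0]]
wrist 0.014 [[184.0, 251.0], [181.0, 215.0], [159.0, 251.0], [155.0, 215.0]]
scenecrop 205 129
topcrop 188 147
```

View pics/p2.png

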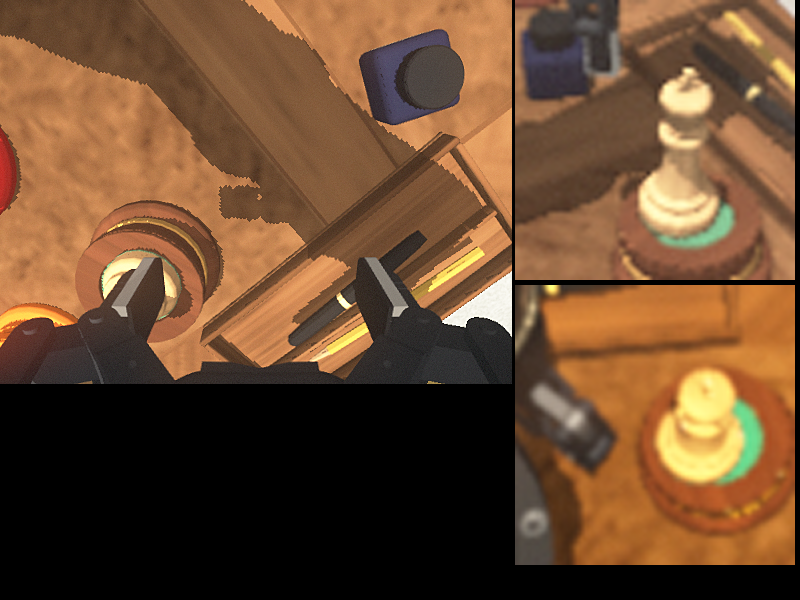

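The scene and top views both put the open fingertips about 30 mm behind the TCP (scene (227,147), top (210,186)), which contradicts the nominal reach. I'll settle it by touch: bring the finger corner over the free rim and descend in small steps while watching the force.

>>> servo_tool(deltas=[-0.007,-0.004,0.015,0,-0.014,-0.009,0.03,0,-0.0215,-0.013,0.044,0,-0.0215,-0.013,0.044,0])

```text
time_s: 3.4
ee_pos: [0.5657, 0.2025, 0.0676]
eef_rot: [-1.067, -2.953, 0.004]
ft_force: [-0.7, -0.3, -0.1]
grip_width: 0.0853
gripper_force: 0.0
```

>>> servo_tool(deltas=[0,0,0.005,0,0,0,0.01,0,0,0,0.015,0,0,0,0.015,0])

```text
time_s: 3.8
ee_pos: [0.566, 0.2045, 0.06]
eef_rot: [-1.065, -2.955, 0.0]
ft_force: [0.0, 1.1, -0.1]
grip_width: 0.0854
gripper_force: 0.0
```

>>> servo_tool(deltas=[0,0,0.004,0,0,0,0.008,0,0,0,0.012,0,0,0,0.012,0])

```text
time_s: 4.2
ee_pos: [0.566, 0.2043, 0.0527]
eef_rot: [-1.065, -2.955, 0.001]
ft_force: [0.1, -0.3, -0.9]
grip_width: 0.0855
gripper_force: 0.0
```

>>> servo_tool(deltas=[0,0,0.003,0,0,0,0.006,0,0,0,0.008,0,0,0,0.008,0])

```text
time_s: 4.6
ee_pos: [0.5662, 0.2043, 0.0481]
eef_rot: [-1.065, -2.955, 0.0]
ft_force: [-0.4, -0.8, 0.7]
grip_width: 0.0852
gripper_force: 0.0
```

>>> servo_tool(deltas=[0,0,0.003,0,0,0,0.006,0,0,0,0.008,0,0,0,0.008,0])

```text
time_s: 5.0
ee_pos: [0.5661, 0.2043, 0.0433]
eef_rot: [-1.065, -2.955, 0.0]
ft_force: [-0.5, -0.7, -0.4]
grip_width: 0.0852
gripper_force: 0.0
```

Run:
```python
from h import *
s=ctrl.state();T=np.array(s['ee_pos']);M=rot(s['eef_rot']);print(s['time_s'],T,s['ft_force'])
a=get_image('scene');t=get_image('top')
C=[T+M@np.array([-.011,-.057,-.03])];print(C)
o=np.zeros((600,800,3),np.uint8)
u,v=proj(a,[.55,.13,.08])[0].astype(int);o[:400,:400]=cv2.resize(a['pixels'][v-30:v+30,u-30:u+30],(400,400),interpolation=cv2.INTER_CUBIC);print('scenecrop',u-30,v-30)
u,v=proj(t,[.55,.13,.08])[0].astype(int);o[:400,400:]=cv2.resize(t['pixels'][v-30:v+30,u-30:u+30],(400,400),interpolation=cv2.INTER_CUBIC);print('topcrop',u-30,v-30)
cv2.imwrite('pics/p3.png',o[:400,:,::-1])
```

```text
5.0 [0.56614442 0.20432732 0.04328573] [-0.45235001 -0.71803422 -0.40550249]
[array([0.53825804, 0.15342099, 0.07330065])]
scenecrop 212 139
topcrop 198 152
```

View pics/p3.png

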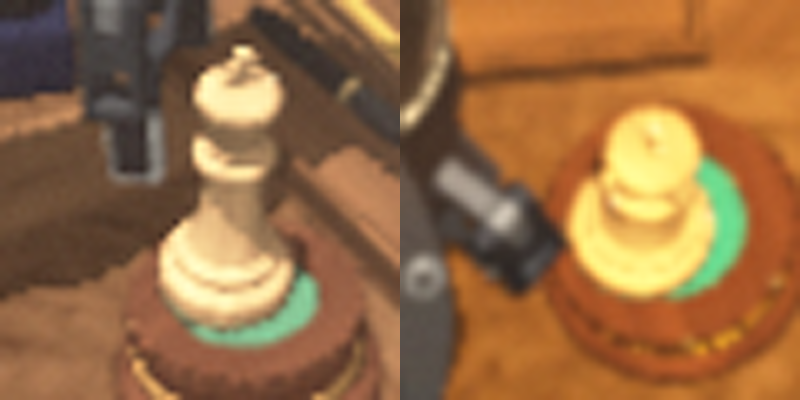

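The king is still untouched. The fingertip is at scene (233,166) and top (223,188), clearly above rim level. I'll triangulate it.

Run:
```python
from h import *
a=get_image('scene');t=get_image('top')
for pa,pt in(((236,165.7),(222.8,188)),((229,166),(216.8,196))):
    o1,d1=ray(a,[pa]);o2,d2=ray(t,[pt]);A=np.c_[d1[0],-d2[0]];k=np.linalg.lstsq(A,o2-o1,rcond=None)[0]
    p,q=o1+k[0]*d1[0],o2+k[1]*d2[0];print(((p+q)/2).round(4),np.linalg.norm(p-q).round(4))
s=ctrl.state();T=np.array(s['ee_pos']);M=rot(s['eef_rot'])
print([(T+M@np.array([x,-.057,0])).round(4).tolist() for x in(-.011,.011)])
```

```text
[0.5357 0.1422 0.0898] 0.0012
[0.5196 0.1571 0.0841] 0.0055
[[0.5384, 0.1535, 0.0436], [0.5215, 0.1675, 0.0436]]
```

>>> servo_tool(deltas=[0,0,0.005,0,0,0,0.01,0,0,0,0.015,0,0,0,0.015,0])

```text
time_s: 5.6
ee_pos: [0.5659, 0.2042, 0.0339]
eef_rot: [-1.065, -2.955, 0.001]
ft_force: [0.3, 0.3, 0.2]
grip_width: 0.0853
gripper_force: 0.0
```

>>> servo_tool(deltas=[0,0,0.003,0,0,0,0.006,0,0,0,0.01,0,0,0,0.01,0])

```text
time_s: 6.0
ee_pos: [0.5661, 0.2043, 0.0282]
eef_rot: [-1.065, -2.955, 0.0]
ft_force: [0.6, 0.4, -0.0]
grip_width: 0.0847
gripper_force: 0.0
```

```bash
cat > meas.py <<'E'
from h import *
s=ctrl.state();T=np.array(s['ee_pos']);M=rot(s['eef_rot']);print(s['time_s'],T.round(4),np.round(s['ft_force'],1))
for n,z in(('scene',.053),('top',.053)):
    im=get_image(n);c=proj(im,[.553,.112,.05])[0];p,g,k,off=masks(im,c,30)
    gc=off(cont(g));G=onz(im,gc,.043)[:,:2]
    Q=onz(im,off(cont(k)),z)[:,:2];d=np.array(im['origin'])[:2]-[.553,.112];d/=np.hypot(*d)
    ss=Q@d;Q=Q[ss>ss.max()-.027];f=circ(Q,.027,[.55,.116])
    kd=cv2.distanceTransform(1-k,cv2.DIST_L2,5);cc=cont(g);P=onz(im,off(cc[np.array([kd[int(y),int(x)] for x,y in cc])>10]),.045)[:,:2]
    r=circ(P,.0295,[.553,.11]).x if len(P)>10 else None
    hd=cont(k).min(0);yy,xx=np.nonzero(k);top=off(np.array([[xx[yy<yy.min()+12].mean(),yy.min()]]))
    print(n,'foot',f.x.round(4),'rec',None if r is None else r.round(4),'green area',int(g.sum()),'G mean',G.mean(0).round(4),'headpx',top.round(1))
if n=='top':
    pass
a=get_image('scene');h=cv2.cvtColor(a['pixels'],cv2.COLOR_RGB2HSV);v=h[...,2]
c=proj(a,T+M@np.array([0,-.05,-.03]))[0].astype(int)
for u in(c[0]-4,c[0],c[0]+4): print('scene col',u,'from',c[1]-14,v[c[1]-14:c[1]+18,u].tolist())
E
python3 meas.py
```

```text
6.0 [0.5661 0.2043 0.0282] [ 0.6  0.4 -0. ]
scene foot [0.5484 0.1155] rec [0.5547 0.1123] green area 914 G mean [0.5549 0.0958] headpx [[244.5 158.9]]
top foot [0.5471 0.1068] rec [0.5542 0.1112] green area 1171 G mean [0.5498 0.0903] headpx [[235.4 167.9]]
scene col 228 from 156 [57, 60, 90, 96, 82, 69, 95, 105, 116, 114, 135, 136, 130, 105, 89, 81, 79, 88, 89, 87, 82, 83, 92, 125, 146, 151, 150, 151, 160, 159, 158, 159]
scene col 232 from 156 [69, 69, 73, 79, 76, 65, 59, 63, 61, 63, 64, 62, 61, 100, 103, 91, 79, 84, 90, 90, 89, 130, 155, 160, 153, 148, 151, 158, 155, 150, 151, 167]
scene col 236 from 156 [76, 74, 79, 86, 111, 115, 117, 123, 130, 123, 119, 130, 133, 128, 104, 90, 87, 91, 87, 179, 237, 249, 251, 244, 244, 219, 174, 149, 146, 153, 161, 168]
```

Run:
```python
from h import *
a=get_image('scene');t=get_image('top');w=get_image('wrist')
o,d=ray(a,[(232,169.5)])
for y in(.145,.155,.165): print((o+d*((y-o[1])/d[:,1])[:,None]).round(4))
# wrist: dark finger boundary near pad tip: brightness of column scan
v=cv2.cvtColor(w['pixels'],cv2.COLOR_RGB2HSV)
for u in(135,143,150,156): print(u,'V',v[236:276:2,u,2].tolist())
for r in(262,275): print(r,[(u,int(v[r,u,2])) for u in range(96,168,4)])
```

```text
[[0.5252 0.145  0.0794]]
[[0.5294 0.155  0.0704]]
[[0.5336 0.165  0.0615]]
135 V [195, 196, 196, 142, 138, 158, 157, 202, 196, 86, 94, 82, 89, 88, 91, 93, 91, 170, 146, 161]
143 V [191, 189, 169, 100, 96, 144, 148, 153, 187, 209, 91, 142, 160, 154, 148, 146, 156, 155, 144, 149]
150 V [190, 194, 188, 197, 110, 103, 121, 159, 157, 157, 223, 134, 160, 160, 137, 58, 59, 57, 57, 56]
156 V [177, 192, 190, 201, 111, 115, 111, 93, 153, 152, 159, 50, 64, 57, 56, 58, 57, 60, 58, 53]
262 [(96, 164), (100, 102), (104, 119), (108, 138), (112, 94), (116, 98), (120, 92), (124, 99), (128, 96), (132, 96), (136, 92), (140, 138), (144, 157), (148, 155), (152, 86), (156, 57), (160, 52), (164, 181)]
275 [(96, 183), (100, 179), (104, 185), (108, 188), (112, 190), (116, 187), (120, 195), (124, 63), (128, 62), (132, 152), (136, 159), (140, 145), (144, 106), (148, 59), (152, 54), (156, 52), (160, 53), (164, 87)]
```

>>> servo_tool(deltas=[0,0,0.004,0,0,0,0.008,0,0,0,0.01,0,0,0,0.01,0])

```text
time_s: 6.7
ee_pos: [0.5661, 0.2043, 0.0222]
eef_rot: [-1.065, -2.955, 0.001]
ft_force: [-0.2, 0.7, -0.8]
grip_width: 0.0852
gripper_force: 0.0
```

>>> servo_tool(deltas=[0,0,0.002,0,0,0,0.004,0,0,0,0.006,0,0,0,0.006,0])

```text
time_s: 7.1
ee_pos: [0.5662, 0.2043, 0.0187]
eef_rot: [-1.065, -2.955, 0.0]
ft_force: [0.5, 0.1, 0.3]
grip_width: 0.0855
gripper_force: 0.0
```

>>> servo_tool(deltas=[0,0,0.002,0,0,0,0.004,0,0,0,0.006,0,0,0,0.006,0])

```text
time_s: 7.5
ee_pos: [0.5661, 0.2043, 0.0151]
eef_rot: [-1.065, -2.955, 0.0]
ft_force: [-0.8, 0.4, -0.2]
grip_width: 0.0858
gripper_force: 0.0
```

```bash
python3 meas.py
```

```text
7.5 [0.5661 0.2043 0.0151] [-0.8  0.4 -0.2]
scene foot [0.5483 0.1156] rec [0.5548 0.1123] green area 917 G mean [0.5552 0.096 ] headpx [[244.3 158.6]]
top foot [0.5469 0.1072] rec [0.5538 0.1108] green area 1175 G mean [0.5499 0.0902] headpx [[235.4 167.9]]
scene col 228 from 159 [61, 60, 59, 94, 95, 81, 78, 114, 124, 125, 123, 122, 105, 85, 89, 89, 89, 84, 86, 90, 124, 148, 152, 148, 149, 159, 161, 161, 160, 164, 166, 162]
scene col 232 from 159 [71, 68, 70, 78, 83, 78, 66, 62, 62, 62, 65, 66, 63, 63, 107, 102, 92, 92, 128, 158, 158, 152, 151, 151, 156, 155, 153, 152, 168, 155, 118, 117]
scene col 236 from 159 [67, 65, 68, 67, 84, 119, 122, 121, 129, 131, 128, 139, 144, 140, 130, 115, 182, 233, 249, 251, 244, 243, 219, 174, 150, 146, 153, 161, 164, 164, 155, 152]
```

>>> servo_tool(deltas=[0,0,0.002,0,0,0,0.004,0,0,0,0.004,0])

```text
time_s: 7.95
ee_pos: [0.5662, 0.2043, 0.0127]
eef_rot: [-1.065, -2.955, 0.0]
ft_force: [-0.5, 0.2, 0.0]
grip_width: 0.0855
gripper_force: 0.0
```

>>> servo_tool(deltas=[0,0,0.002,0,0,0,0.004,0,0,0,0.004,0])

```text
time_s: 8.25
ee_pos: [0.5662, 0.2044, 0.0103]
eef_rot: [-1.065, -2.955, 0.0]
ft_force: [0.4, -0.1, 0.7]
grip_width: 0.0854
gripper_force: 0.0
```

```bash
python3 meas.py
python3 - <<'E'
from h import *
a=get_image('scene')
for r in (173.5,175,176):
    o,d=ray(a,[(232,r)]); print(r,[(o+d*((y-o[1])/d[:,1])[:,None])[0].round(4).tolist() for y in(.155,.162)])
E
```

```text
8.25 [0.5662 0.2044 0.0103] [ 0.4 -0.1  0.7]
scene foot [0.5484 0.1155] rec [0.5547 0.1123] green area 906 G mean [0.5549 0.0958] headpx [[244.6 158.9]]
top foot [0.547  0.1072] rec [0.5538 0.1109] green area 1172 G mean [0.5498 0.0903] headpx [[235.4 167.9]]
scene col 228 from 161 [62, 59, 83, 100, 90, 75, 95, 122, 124, 121, 106, 94, 92, 88, 88, 85, 84, 92, 124, 146, 150, 150, 150, 159, 162, 159, 157, 162, 166, 162, 152, 145]
scene col 232 from 161 [69, 67, 77, 89, 83, 73, 64, 61, 66, 65, 66, 65, 65, 102, 100, 93, 130, 158, 159, 150, 147, 149, 156, 153, 152, 152, 168, 154, 121, 116, 138, 135]
scene col 236 from 161 [68, 72, 68, 81, 94, 113, 131, 130, 130, 139, 144, 143, 138, 131, 187, 234, 249, 251, 244, 243, 217, 173, 150, 142, 151, 160, 167, 162, 155, 152, 150, 138]
173.5 [[0.5284, 0.155, 0.0567], [0.5313, 0.162, 0.0503]]
175 [[0.528, 0.155, 0.0515], [0.531, 0.162, 0.045]]
176 [[0.5278, 0.155, 0.048], [0.5307, 0.162, 0.0415]]
```

The tip is about 50 mm above the desk, level with the raised foot edge. I'll start the push along −70°, 3 mm at a time.

>>> servo_tool(deltas=[-0.0015,-0.0008,0,0,-0.003,-0.0017,0,0,-0.0043,-0.0025,0,0,-0.0043,-0.0025,0,0])

```text
time_s: 8.85
ee_pos: [0.5674, 0.2015, 0.0106]
eef_rot: [1.066, 2.955, 0.0]
ft_force: [-0.4, -0.4, -0.4]
grip_width: 0.0854
gripper_force: 0.1
```

>>> servo_tool(deltas=[-0.0015,-0.0008,0,0,-0.003,-0.0017,0,0,-0.0043,-0.0025,0,0,-0.0043,-0.0025,0,0])

```text
time_s: 9.25
ee_pos: [0.5678, 0.2005, 0.0106]
eef_rot: [-1.063, -2.955, -0.002]
ft_force: [-1.9, 4.7, -0.1]
grip_width: 0.0849
gripper_force: 2.9
```

```bash
python3 meas.py | head -3
```

```text
9.25 [0.5678 0.2005 0.0106] [-1.9  4.7 -0.1]
scene foot [0.5486 0.115 ] rec [0.5547 0.112 ] green area 887 G mean [0.5546 0.0954] headpx [[244.  158.6]]Traceback (most recent call last):
  File "meas.py", line 8, in <module>
    kd=cv2.distanceTransform(1-k,cv2.DIST_L2,5);cc=cont(g);P=onz(im,off(cc[np.array([kd[int(y),int(x)] for x,y in cc])>10]),.045)[:,:2]
                                                             ~~~^^^^^^^^^^^^^^^^^^^^^^^^^^^^^^^^^^^^^^^^^^^^^^^^^^^^^^^^^^^^^^^^^
  File "h.py", line 13, in onz
    o,d=ray(im,uv); return o+d*((z-o[2])/d[:,2])[:,None]
        ~~~^^^^^^^
  File "h.py", line 9, in ray
    p=cv2.undistortPoints(np.array(uv,float).reshape(-1,1,2),K(im),np.array(im['dist'],float)).reshape(-1,2)
      ~~~~~~~~~~~~~~~~~~~^^^^^^^^^^^^^^^^^^^^^^^^^^^^^^^^^^^^^^^^^^^^^^^^^^^^^^^^^^^^^^^^^^^^^
cv2.error: OpenCV(4.12.0) /io/opencv/modules/calib3d/src/undistort.dispatch.cpp:347: error: (-215:Assertion failed) CV_IS_MAT(_src) && CV_IS_MAT(_dst) && (_src->rows == 1 || _src->cols == 1) && (_dst->rows == 1 || _dst->cols == 1) && _src->cols + _src->rows - 1 == _dst->rows + _dst->cols - 1 && (CV_MAT_TYPE(_src->type) == CV_32FC2 || CV_MAT_TYPE(_src->type) == CV_64FC2) && (CV_MAT_TYPE(_dst->type) == CV_32FC2 || CV_MAT_TYPE(_dst->type) == CV_64FC2) in function 'cvUndistortPointsInternal'
```

Contact is at about 28 mm from the foot centre, with the force along the push line, so it's the king's foot. I'll continue.

>>> servo_tool(deltas=[-0.0015,-0.0008,0,0,-0.003,-0.0017,0,0,-0.003,-0.0017,0,0])

```text
time_s: 9.65
ee_pos: [0.5687, 0.1987, 0.0106]
eef_rot: [-1.063, -2.955, -0.003]
ft_force: [-1.5, 6.4, -0.2]
grip_width: 0.0855
gripper_force: 3.0
```

```bash
cat > meas.py <<'E'
from h import *
s=ctrl.state();T=np.array(s['ee_pos']);print(s['time_s'],T.round(4),np.round(s['ft_force'],1))
for n in('scene','top','wrist'):
    im=get_image(n);c=proj(im,[.553,.112,.05])[0];w=30 if n!='wrist' else 60
    p=im['pixels'];c=np.clip(c.astype(int),w,[511-w,383-w]);p,g,k,off=masks(im,c,w)
    q=cv2.resize(p,None,fx=1,fy=1);gc=off(cont(g));G=onz(im,gc,.043)[:,:2]
    h=cv2.cvtColor(p,cv2.COLOR_RGB2HSV);allg=cv2.inRange(h,(50,60,60),(95,255,255));y,x=np.nonzero(allg)
    # extent of brass band / plinth: yellow-bright thin band centroid
    gm=onz(im,off(np.c_[x,y]),.042)[:,:2]
    yy,xx=np.nonzero(k);top=off(np.array([[xx[yy<yy.min()+12].mean(),yy.min()]]))
    d=np.array(im['origin'])[:2]-[.553,.112];d/=np.hypot(*d);Q=onz(im,off(cont(k)),.053)[:,:2];ss=Q@d;Q=Q[ss>ss.max()-.02];f=circ(Q,.027,[.55,.116])
    print(n,'foot',f.x.round(4),'green',len(x),'ext x',gm[:,0].min().round(4),gm[:,0].max().round(4),'y',gm[:,1].min().round(4),gm[:,1].max().round(4),'head',top.round(1)[0])
E
python3 meas.py
```

```text
9.65 [0.5687 0.1987 0.0106] [-1.5  6.4 -0.2]
scene foot [0.5493 0.1133] green 902 ext x 0.5295 0.5846 y 0.0827 0.1109 head [243.1 158.4]
top foot [0.5499 0.1161] green 1171 ext x 0.5262 0.5771 y 0.0776 0.1019 head [236.4 167.1]
wrist foot [0.5529 0.1223] green 994 ext x 0.5254 0.5655 y 0.1066 0.1386 head [ 78.3 309.9]
```

The green area hasn't changed although the foot moved, so the plinth may be moving along. I'll check the plinth against the first pictures.

```bash
cat > pl.py <<'E'
from h import *
def shift(n,f0,box,ref):
    im=get_image(n);a=cv2.imread('pics/'+f0);b=cv2.cvtColor(im['pixels'],cv2.COLOR_RGB2BGR)
    def loc(box):
        u0,v0,u1,v1=box;k=dict(fx=8,fy=8,interpolation=cv2.INTER_CUBIC)
        t=cv2.resize(a[v0:v1,u0:u1],None,**k);s=cv2.resize(b[v0-4:v1+4,u0-4:u1+4],None,**k)
        r=cv2.matchTemplate(s,t,cv2.TM_CCOEFF_NORMED);_,m,_,p=cv2.minMaxLoc(r);return (np.array(p)-32)/8,m
    d,m=loc(box);z=np.array(proj(im,ref)[0]);e=onz(im,[z,z+d],ref[2]);print(n,'px',d,'score',round(m,3),'world mm',((e[1]-e[0])*1e3).round(1)[:2])
shift('scene','s0.png',(228,190,272,210),[.553,.11,.02])
shift('top','t0.png',(234,192,264,212),[.553,.11,.03])
shift('scene','s0.png',(260,205,300,250),[.545,-.049,.03])
E
python3 pl.py
```

```text
scene px [0.625 0.25 ] score 0.932 world mm [ 1.  -1.7]
top px [ 0.625 -0.25 ] score 0.963 world mm [ 0.6 -1.6]
scene px [0. 0.] score 0.998 world mm [0. 0.]
```

The plinth moved about 1.8 mm, so the fingertip was catching its edge. I'll back off, raise 5 mm and push again.

>>> servo_tool(deltas=[0.003,0.0017,0,0,0.0057,0.0034,-0.002,0,0.0057,0.0034,-0.008,0,0.0057,0.0034,-0.008,0])

```text
time_s: 10.35
ee_pos: [0.5682, 0.2002, 0.0159]
eef_rot: [1.065, 2.954, 0.0]
ft_force: [-0.2, 1.2, 0.7]
grip_width: 0.0853
gripper_force: 0.0
```

>>> servo_tool(deltas=[-0.003,-0.0017,0,0,-0.006,-0.0034,0,0,-0.0072,-0.0043,0,0,-0.0072,-0.0043,0,0])

```text
time_s: 10.75
ee_pos: [0.5691, 0.1972, 0.0153]
eef_rot: [-1.064, -2.955, -0.002]
ft_force: [-1.2, 4.4, 1.1]
grip_width: 0.0855
gripper_force: 2.1
```

```bash
python3 pl.py; python3 meas.py
```

```text
scene px [0.625 0.25 ] score 0.926 world mm [ 1.  -1.7]
top px [ 0.625 -0.25 ] score 0.959 world mm [ 0.6 -1.6]
scene px [0. 0.] score 0.998 world mm [0. 0.]
10.9 [0.5691 0.1971 0.0153] [-1.2  4.6  0.6]
scene foot [0.5493 0.1133] green 893 ext x 0.5295 0.5846 y 0.0827 0.1105 head [243.  158.1]
top foot [0.5499 0.116 ] green 1162 ext x 0.5262 0.5771 y 0.0782 0.1025 head [236.4 167.1]
wrist foot [0.5525 0.1208] green 1315 ext x 0.5254 0.5665 y 0.0991 0.139 head [ 89.8 300.6]
```

>>> servo_tool(deltas=[0.003,0.0017,0,0,0.0057,0.0034,-0.002,0,0.0057,0.0034,-0.008,0,0.0057,0.0034,-0.008,0])

```text
time_s: 11.45
ee_pos: [0.5685, 0.1992, 0.0206]
eef_rot: [1.066, 2.955, 0.0]
ft_force: [0.1, -0.1, -0.7]
grip_width: 0.0856
gripper_force: 0.0
```

>>> servo_tool(deltas=[-0.003,-0.0017,0,0,-0.006,-0.0034,0,0,-0.0072,-0.0043,0,0,-0.0072,-0.0043,0,0])

```text
time_s: 11.85
ee_pos: [0.5699, 0.1944, 0.0201]
eef_rot: [1.066, 2.955, -0.0]
ft_force: [0.2, 0.8, 0.1]
grip_width: 0.0855
gripper_force: 0.0
```

```bash
python3 pl.py|head -2; python3 meas.py
python3 - <<'E'
from h import *
a=get_image('scene');p=cv2.cvtColor(a['pixels'],cv2.COLOR_RGB2HSV)[...,2]
for r in range(160,184): print(r,p[r,222:250].tolist())
E
```

```text
scene px [0.625 0.25 ] score 0.925 world mm [ 1.  -1.7]
top px [ 0.625 -0.25 ] score 0.959 world mm [ 0.6 -1.6]
12.0 [0.5697 0.1949 0.0201] [ 0.2  0.2 -0.1]
scene foot [0.5492 0.1133] green 906 ext x 0.5295 0.5846 y 0.0827 0.1118 head [243.  158.4]
top foot [0.5499 0.116 ] green 1170 ext x 0.5262 0.5771 y 0.0782 0.1025 head [236.4 167.1]
wrist foot [0.5522 0.12  ] green 1191 ext x 0.5254 0.5675 y 0.0973 0.1394 head [ 97.7 291.1]
160 [106, 104, 105, 106, 106, 90, 76, 64, 57, 61, 56, 56, 64, 71, 68, 61, 65, 84, 105, 123, 242, 229, 144, 128, 132, 133, 136, 135]
161 [108, 105, 106, 106, 104, 91, 77, 65, 59, 64, 58, 60, 66, 69, 65, 64, 60, 86, 104, 173, 251, 253, 246, 199, 135, 128, 129, 131]
162 [106, 100, 100, 103, 104, 92, 78, 65, 85, 90, 92, 87, 80, 77, 64, 65, 63, 85, 106, 159, 253, 255, 252, 217, 155, 156, 160, 160]
163 [102, 101, 104, 106, 105, 92, 78, 77, 89, 98, 98, 98, 96, 82, 67, 67, 67, 83, 100, 125, 247, 255, 254, 222, 182, 208, 188, 170]
164 [104, 106, 104, 106, 107, 91, 75, 74, 80, 85, 86, 88, 86, 76, 71, 75, 107, 101, 93, 103, 183, 250, 254, 252, 249, 247, 214, 237]
165 [1
[... 1846 characters left out ...]
]
179 [94, 93, 92, 93, 91, 90, 92, 90, 91, 92, 122, 145, 152, 149, 196, 253, 255, 250, 248, 255, 255, 255, 254, 253, 253, 254, 253, 251]
180 [93, 97, 95, 93, 90, 89, 88, 88, 89, 121, 145, 152, 152, 149, 164, 249, 255, 255, 248, 245, 254, 255, 255, 255, 255, 255, 254, 254]
181 [87, 91, 90, 91, 88, 87, 122, 138, 140, 145, 151, 151, 151, 154, 159, 242, 254, 255, 255, 250, 241, 245, 246, 251, 254, 254, 253, 242]
182 [90, 121, 140, 138, 137, 136, 142, 150, 158, 154, 151, 153, 152, 156, 148, 198, 250, 255, 255, 255, 254, 250, 233, 225, 231, 233, 219, 205]
183 [144, 158, 165, 163, 161, 155, 152, 148, 158, 149, 150, 154, 154, 155, 133, 167, 219, 251, 255, 255, 255, 255, 254, 254, 254, 254, 252, 251]
```

With the tip just above the rim, the finger clears the plinth. I'll spin −10° for better body and knuckle clearance and line up behind the foot on the line through the recess centre.

>>> servo_tool(deltas=[0.0075,-0.0067,0,-0.12,0.015,-0.0135,0,-0.24,0.022,-0.02,0,-0.35,0.022,-0.02,0,-0.35])

```text
time_s: 12.6
ee_pos: [0.5513, 0.1941, 0.0201]
eef_rot: [-0.801, -3.037, 0.0]
ft_force: [-0.0, -0.8, 0.4]
grip_width: 0.0856
gripper_force: 0.0
```

```bash
python3 pl.py|head -2; python3 meas.py
python3 - <<'E'
from h import *
print(rot(ctrl.state()['eef_rot']).round(3).tolist())
E
```

```text
scene px [0.625 0.25 ] score 0.926 world mm [ 1.  -1.7]
top px [ 0.625 -0.25 ] score 0.958 world mm [ 0.6 -1.6]
12.75 [0.5524 0.1941 0.0202] [0.3 0.4 1.3]
scene foot [0.5491 0.1133] green 905 ext x 0.5295 0.5846 y 0.0827 0.1109 head [242.8 158.1]
top foot [0.5499 0.1158] green 1169 ext x 0.5262 0.5771 y 0.0782 0.1025 head [236.4 167.1]
wrist foot [0.5497 0.1178] green 2876 ext x 0.5265 0.5615 y 0.0882 0.1401 head [159.4 313.9]
[[-0.869, 0.495, 0.0], [0.495, 0.869, -0.0], [-0.0, 0.0, -1.0]]
```

>>> servo_tool(deltas=[-0.0026,-0.0021,0,0,-0.0052,-0.0041,0,0,-0.0052,-0.0041,0,0])

```text
time_s: 13.2
ee_pos: [0.5537, 0.1898, 0.0201]
eef_rot: [0.804, 3.037, -0.0]
ft_force: [-0.2, -0.3, 0.0]
grip_width: 0.0853
gripper_force: 0.0
```

>>> servo_tool(deltas=[-0.0026,-0.0021,0,0,-0.0039,-0.0031,0,0,-0.0039,-0.0031,0,0])

```text
time_s: 13.5
ee_pos: [0.5545, 0.1875, 0.02]
eef_rot: [-0.803, -3.037, -0.0]
ft_force: [-0.3, 1.6, -0.1]
grip_width: 0.0858
gripper_force: 0.4
```

```bash
python3 pl.py|head -2; python3 meas.py
```

```text
scene px [0.625 0.25 ] score 0.927 world mm [ 1.  -1.7]
top px [ 0.875 -0.375] score 0.953 world mm [ 0.9 -2.3]
13.65 [0.5545 0.1876 0.0201] [-0.4  1.3 -1.3]
scene foot [0.5498 0.1111] green 775 ext x 0.5295 0.5846 y 0.0827 0.109 head [245.2 159.1]
top foot [0.5514 0.1137] green 994 ext x 0.5257 0.5764 y 0.0782 0.1032 head [236.8 167.1]
wrist foot [0.5515 0.1162] green 3417 ext x 0.5266 0.5626 y 0.0853 0.139 head [163.5 304.9]
```

The king's foot now slides at about 1.5 N and the plinth stays put. I'll keep pushing.

>>> servo_tool(deltas=[-0.0026,-0.0021,0,0,-0.0052,-0.0041,0,0,-0.0052,-0.0041,0,0])

```text
time_s: 14.1
ee_pos: [0.5562, 0.1835, 0.0201]
eef_rot: [0.804, 3.037, -0.0]
ft_force: [-0.9, -0.0, -0.8]
grip_width: 0.0855
gripper_force: 0.3
```

```bash
python3 pl.py|head -2; python3 meas.py
```

```text
scene px [0.625 0.25 ] score 0.926 world mm [ 1.  -1.7]
top px [ 1.375 -0.625] score 0.934 world mm [ 1.6 -3.6]
14.25 [0.5562 0.1837 0.0202] [ 0.   0.1 -0.7]
scene foot [0.5508 0.1066] green 380 ext x 0.5374 0.5846 y 0.0827 0.1058 head [245.6 159.4]
top foot [0.5521 0.1031] green 558 ext x 0.5263 0.5757 y 0.0777 0.1012 head [237.3 167.1]
wrist foot [0.5536 0.1136] green 4117 ext x 0.5266 0.569 y 0.0863 0.1361 head [164.3 302.6]
```

>>> servo_tool(deltas=[-0.002,-0.0016,0,0,-0.0039,-0.0031,0,0,-0.0039,-0.0031,0,0])

```text
time_s: 14.7
ee_pos: [0.5573, 0.1808, 0.0201]
eef_rot: [0.803, 3.037, -0.0]
ft_force: [-0.1, 0.7, 0.6]
grip_width: 0.0852
gripper_force: 0.0
```

```bash
python3 pl.py|head -2; python3 meas.py
```

```text
scene px [0.625 0.25 ] score 0.921 world mm [ 1.  -1.7]
top px [ 1.625 -0.625] score 0.905 world mm [ 1.6 -4.3]
14.85 [0.5573 0.181  0.0202] [-0.1 -0.1  0.2]
scene foot [0.5505 0.1017] green 49 ext x 0.5711 0.5818 y 0.087 0.0984 head [247.  160.4]
top foot [0.5516 0.1074] green 67 ext x 0.5306 0.5481 y 0.079 0.0916 head [235.2 168.1]
wrist foot [0.5513 0.113 ] green 4311 ext x 0.5265 0.5812 y 0.088 0.1353 head [166.  297.4]
```

The visible felt on the −y side has nearly gone, and the head jumped back to +y, so it has probably seated. I'll back off and check.

>>> servo_tool(deltas=[0.0065,0.005,0,0,0.013,0.01,0,0,0.026,0.02,0,0,0.039,0.03,0,0,0.039,0.03,0,0])

```text
time_s: 15.5
ee_pos: [0.5446, 0.211, 0.02]
eef_rot: [-0.798, -3.038, -0.002]
ft_force: [-0.2, -0.4, 0.0]
grip_width: 0.0852
gripper_force: 0.0
```

```bash
python3 pl.py|head -2; python3 meas.py
python3 - <<'E'
from h import *
# predicted axis points for upright seated king at recess centre vs observed king mask
for n in('scene','top'):
    im=get_image(n);c=proj(im,[.5545,.109,.09])[0];p,g,k,off=masks(im,c,34)
    y,x=np.nonzero(k);q=off(np.c_[x,y].astype(float))
    print(n,'pred base',proj(im,[.5545,.109,.05])[0].round(1),'head r16.5@z.148',proj(im,[.5545,.109,.148])[0].round(1),'top',proj(im,[.5545,.109,.166])[0].round(1))
    print(' mask bbox',q.min(0),q.max(0))
    for r in np.arange(np.ceil(q[:,1].min()),q[:,1].max(),4):
        s=q[np.abs(q[:,1]-r)<.3]
        if len(s): print('  row',r,'u',s[:,0].min().round(1),s[:,0].max().round(1),'mid',((s[:,0].min()+s[:,0].max())/2).round(1))
E
```

```text
scene px [0.625 0.25 ] score 0.919 world mm [ 1.  -1.7]
top px [ 1.5   -0.625] score 0.903 world mm [ 1.6 -3.9]
15.65 [0.5457 0.2083 0.0201] [-0.1  0.4 -0.5]
scene foot [0.5513 0.1001] green 50 ext x 0.5711 0.5819 y 0.087 0.0984 head [247.3 160.1]
top foot [0.5507 0.1082] green 61 ext x 0.5306 0.5481 y 0.079 0.0916 head [235.3 168.1]
wrist foot [0.5306 0.1427] green 559 ext x 0.5267 0.529 y 0.1026 0.1124 head [108.4 262.6]
scene pred base [248.4 181.9] head r16.5@z.148 [247.1 152.6] top [246.8 146.7]
 mask bbox [238.375 160.125] [258.875 190.875]
  row 161.0 u 241.4 253.6 mid 247.5
  row 165.0 u 241.9 253.1 mid 247.5
  row 169.0 u 244.4 252.6 mid 248.5
  row 173.0 u 243.1 252.4 mid 247.8
  row 177.0 u 240.1 256.9 mid 248.5
  row 181.0 u 238.4 258.6 mid 248.5
  row 185.0 u 238.4 257.6 mid 248.0
  row 189.0 u 241.9 257.4 mid 249.6
top pred base [237.5 183.8] head r16.5@z.148 [234.6 173.7] top [233.9 171.6]
 mask bbox [227.625 168.125] [250.125 196.125]
  row 169.0 u 231.4 239.1 mid 235.2
  row 173.0 u 228.4 241.9 mid 235.1
  row 177.0 u 228.6 248.4 mid 238.5
  row 181.0 u 228.1 248.4 mid 238.2
  row 185.0 u 227.6 248.6 mid 238.1
  row 189.0 u 228.1 247.4 mid 237.8
  row 193.0 u 230.4 243.9 mid 237.1
```

The axis columns match an upright king at the recess centre (scene 247.5/248.5 against a predicted 247.1/248.4). I'll retreat up and away, then do a final check from the wrist camera and of the plinth and bystanders.

>>> servo_tool(deltas=[0.01,0.008,-0.05,0,0.02,0.016,-0.1,0,0.03,0.02,-0.17,0,0.04,0.02,-0.24,0,0.04,0.02,-0.3,0,0.04,0.02,-0.3,0,0.04,0.02,-0.3,0])

```text
time_s: 16.6
ee_pos: [0.5312, 0.2306, 0.2009]
eef_rot: [0.803, 3.036, 0.002]
ft_force: [-0.4, 0.0, -0.8]
grip_width: 0.0857
gripper_force: 0.0
```

```bash
cat >> pl.py <<'E'
print('extra')
shift('top','t0.png',(230,200,258,213),[.553,.11,.02])
shift('top','t0.png',(132,172,162,202),[.552,.335,.04])
shift('top','t0.png',(335,124,360,150),[.65,-.15,.01]);shift('top','t0.png',(362,230,390,255),[.42,-.2,.04])
im=get_image('wrist');c=proj(im,[.5545,.109,.05])[0];print('wrist c',c)
p,g,k,off=masks(im,c,40)
h=cv2.cvtColor(p,cv2.COLOR_RGB2HSV);y,x=np.nonzero(cv2.inRange(h,(45,50,40),(95,255,255)));G=onz(im,off(np.c_[x,y].astype(float)),.046)[:,:2]-[.5545,.109]
a=np.degrees(np.arctan2(G[:,1],G[:,0]));r=np.hypot(*G.T)*1e3
for b in range(-180,180,30):
    s=(a>=b)&(a<b+30)&(r<36)
    if s.sum()>5: print('green bearing',b,int(s.sum()),r[s].min().round(1),r[s].max().round(1))
yy,xx=np.nonzero(k);q=onz(im,off(np.c_[xx,yy].astype(float)),.053);print('king',q.min(0),q.max(0))
for z in(.053,.11,.148,.166): print(z,proj(im,[.5545,.109,z])[0].round(1))
for rr in range(0,p.shape[0],24):
    s=off(np.c_[xx[yy==rr],yy[yy==rr]].astype(float))
    if len(s): print(s[0,1].round(1),s[:,0].min().round(1),s[:,0].max().round(1))
E
python3 pl.py
```

```text
scene px [0.625 0.25 ] score 0.919 world mm [ 1.  -1.7]
top px [ 1.375 -0.5  ] score 0.902 world mm [ 1.2 -3.6]
scene px [0. 0.] score 0.998 world mm [0. 0.]
extra
top px [ 0.25 -0.25] score 0.873 world mm [ 0.7 -0.7]
top px [-4.  4.] score 0.015 world mm [-10.3  10. ]
top px [0. 0.] score 0.99 world mm [0. 0.]
top px [0. 0.] score 0.998 world mm [0. 0.]
wrist c [167.7557175  250.18755727]
green bearing -180 451 26.5 29.2
green bearing -150 181 26.9 29.0
green bearing 0 7 28.2 28.7
green bearing 30 110 27.8 28.9
green bearing 60 13 27.9 28.6
green bearing 90 7 27.8 28.3
green bearing 120 73 27.3 28.7
green bearing 150 315 26.8 28.9
king [0.52618296 0.0836556  0.053     ] [0.58148548 0.13645187 0.053     ]
0.053 [167.  251.6]
0.11 [150.  282.6]
0.148 [135.  310.2]
0.166 [126.5 326. ]
227.6 154.1 176.6
233.6 147.6 183.6
239.6 143.9 189.1
245.6 141.4 192.4
251.6 141.4 193.4
257.6 160.9 192.6
263.6 162.6 189.9
269.6 163.1 184.4
275.6 164.1 164.4
```

A green ring shows around the foot on every side the wrist camera can see, 26.5–29 mm from the recess centre, so the king is seated and upright. The seal and matchbox haven't moved. The arm hides the ink bottle in the top view, but the hand never came near it. I'm handing in.

```bash
python3 -c "
from station import ctrl
print(ctrl.job_done())"
```

```text
the job is handed in; nothing more can be done
None
```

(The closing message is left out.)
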